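Peel the top parts tray off a clinging stack and hold it out over the mat

TASK

The top blue parts tray sits tight in its nested stack, gripped by two spring clips. Take it by its upright white tab and peel it off: raise the tab corner first, by a good finger's breadth or more, while the opposite corner still rests on the stack, then lift it clear, leaving the rest of the blue stack standing where it is and everything else undisturbed. Hold the tray out level, right way up, about 15 cm above the middle of the green mat, and finish while still holding it there.

Things in the scene. Friction and masses are not known exactly. Their poses are not given: they have to be found in the camera images.
- tray_centre (a point): centre of the top blue tray at the underside of its rim, at first 30 mm above the bench. Square formed tray, rim 92x92x2.5 mm, pockets reach 9 mm below; 45 g. x points level along the DIAGONAL to the corner with the white tab, z up. Two spring clips grip its side ears (at x -29, y +-44 mm): pulled straight up it holds with 6 to 10 N, then jerks free; tipped 0.2 rad about the far corner it is free
- tray_tab (a point): grip point on the tray's upright white tab: 55 mm from the tray centre along the tray's x, 24 mm above the rim's underside. The tab is a plate 10 mm thick along x and 24 mm wide along y, so the fingers close along x; its top is 13.5 mm above this point, its foot (18x30 mm) and the rim 19 mm or more below. Axes as tray_centre
- tray_far_corner (a point): rim corner of the top blue tray opposite the tab, 60 mm from the centre along minus x, at the rim's underside; the tray can pivot freely about it while it is peeled. Axes as tray_centre
- blue_tray: the top blue tray itself: same point and axes as tray_centre
- stack_rim (a point): centre of the blue stack under the top tray, at the top of its rim, 30 mm above the bench. Three nested trays on a 116x116x8 mm steel plate with two clip posts 40 mm high, 0.95 kg, one loose piece; x along its diagonal as for the tray, z up
- blue_stack: the same blue stack, origin at the centre of its underside, on the bench
- yellow_stack: a like stack of yellow trays with a white tab (base 116x116 mm, tab top 67.5 mm above the bench), not to be touched. Blue and yellow may stand in each other's place. Origin at the centre of its underside
- mat_middle (a point): centre of the top of the green mat, 120x120x3 mm, fixed flat on the bench
- tape_roll: roll of tan tape lying flat, 60 mm across, 12 mm high, origin at the centre of its underside; a bystander
- loupe_1: black loupe standing on the bench, 34 mm across, 28 mm high, origin at the centre of its underside; a bystander

How it is judged:
On the way, in this order (a step that is already met when the one before it is completed fails the run):
1. the tab corner is raised while the opposite corner still rests on the stack (z of tray_tab in the frame of stack_rim above 0.036 m and z of tray_far_corner in the frame of stack_rim below 0.005 m and horizontal distance between tray_far_corner and stack_rim below 0.075 m), for 0.1 s.
2. the whole tray is clear of the stack (z of tray_far_corner in the frame of stack_rim above 0.02 m and z of tray_tab in the frame of stack_rim above 0.04 m), for 0.1 s.
At the end, for the whole second after the job is handed in: the top blue tray is held in the fingers, its centre within 40 mm of the mat's middle seen from above and 100 to 200 mm above the mat, level within 0.15 rad and right way up; both stacks stand within 15 mm of where they were, the blue one upright (horizontal distance between tray_centre and mat_middle below 0.04 m and z of tray_centre in the frame of mat_middle between 0.1 and 0.2 m and angle between tray_centre's own z axis and vertical below 0.15 rad and contact force between the fingers and blue_tray above 1 N and distance of each of blue_stack, yellow_stack from where it was at the start of the episode below 0.015 m and angle between blue_stack's own z axis and vertical below 0.05 rad); the arm keeps its last pose, push and grip.
It fails at once if the blue stack was dragged, lifted or tipped (more than 15 mm or 0.1 rad) (distance of blue_stack from where it was at the start of the episode above 0.015 m or angle between blue_stack's own z axis and vertical above 0.1 rad).
It fails at once if the yellow stack was disturbed (more than 15 mm) (distance of yellow_stack from where it was at the start of the episode above 0.015 m).
It fails at once if the tape roll or the loupe was pushed away (more than 30 mm) (distance of any of tape_roll, loupe_1 from where it was at the start of the episode above 0.03 m).
It also fails if it takes over 42 s, if anything falls off the work surface, if the arm or the gripper's body presses on something with over 40 N, if the wrist force passes 120 N, or if a joint passes its speed limit or range.

ROBOT

A 6-joint arm with a two-finger parallel gripper is mounted at the origin on a cart in front of the work surface, level with it; the furniture and walls round the work are solid. World frame = base frame: x ahead of the robot, y to its left, z up, the work surface at z = 0. Lengths are in m, angles in rad, forces in N, time in s.
With the tool pointing down it reaches from about 0.35 to 0.875 m from the base axis. Payload 4.2 kg.
Tool frame: the origin (TCP) lies on the mounting face of the last link; the fingertips stand 173 mm ahead of it and the grasp point (between the pads) lies 155 mm ahead of it; z points along the fingers, x is the direction in which the jaws open and shut, and the axes are right-handed (so a half turn about z gives the same grasp; the last joint's range is limited). The gripper opens to 85 mm and grips with 20 to 120 N. Pads are 22 mm wide; open, the fingers measure 114 mm over their backs; the gripper's body (76 mm by 85 mm) begins 54 mm behind the grasp point. The pads swing forward as they close: fully open they stand 13 mm farther back than shut.
Start: joints at [1.591, 0.385, 0.008, 0, -1.194, -0.259], TCP at [0.148, 0.607, 0.405] pointing down, gripper open.
Joint ranges: [-3.14, 3.14], [-1.21, 2.06], [-1.07, 1.41], [-3.16, 2.05], [-2.99, -0.16], [-3.1, 3.1]. Speed limits (rad/s): [2.79, 2.79, 3.14, 3.14, 3.14, 3.14].

INTERFACE

Orientations are given as a unit quaternion [x, y, z, w].
In Python, from cell import ctrl, get_image, order gives the robot as it stands.
- The arm moves only by the tool apply_moves, never from a script. Its argument "targets" is a list of rows, each a list of 5 numbers: the shift along the tool's x, y, z in cm, then the turn about the tool's z in rad, then the gripper command: -1 is fully open, 1 is shut, values between are in proportion. A call has 1 to 8 rows; each row is the pose to reach, as a shift and turn from the pose commanded when the call began, along the tool's axes at that moment; what a row does not reach only later rows make up. A row lasts 1/12 s, in which the tool goes at most 41.7 mm and 7.16 degrees, less where a joint would pass 70% of its speed; a pose out of reach is approached as far as the arm can. A call with a gripper value outside its range is refused whole. The fingers move at their own pace and stop on an object; "grip_force" is the grip in N (left out, the last holds). Time passes only in rows, so rows that repeat a pose let the fingers close. It gives the time, the measured TCP pose, the force and the opening at its end, in the units of the state.
- ctrl.observe(): the state, without advancing time (a new reading comes with each control period).
- get_image(name): name is "side" or "top" or "wrist"; returns a dict with "frame" (420x560x3 uint8, blue, green, red), "z_map" (420x560 float32, m along the optical axis (not along the pixel's ray), 0 where there is no reading), "fovy" (degrees; the focal length in pixels is half the picture's height over the tangent of half this angle, whatever the lens; pixels are square), "cx", "cy" (the principal point, pixels), "R" (3x3) and "t" (3): a world point X has camera coordinates R X + t. Camera axes: x right, y down, z forward; pixel columns grow to the right and rows downward; lengths in m; the calibration is good to about 2 mm. The wrist camera is an equidistant fisheye: a pixel r from the principal point sees the ray r / f radians off the axis. A picture is of the moment at which its call begins.
- order.finish_job(): hands the job in, once; it reports no verdict.
The state is a dict: "time": time; "joints": joint angles; "qvel": joint speeds; "effort": joint torques, N m; "ee_pos": TCP position; "orientation": TCP orientation; "contact_force": force on the tool from outside, world axes, zero at the start; "ft_torque": the same for the moment, N m; "finger_gap": opening from 0.0 (shut) to 1.0 (fully open).
Only numpy, scipy, OpenCV 4.12 (cv2) and the standard library are available. Lean on these libraries where they do the work, as an engineer would, in place of code of your own. Each camera call takes 0.05 s, during which the arm holds its last target.

## Working session

There is one attempt and no reset: what is moved stays moved. The work goes in short steps, Python scripts to look and compute and a tool call to move; the robot and the scene stay as the last step left them, time stands still between calls to the robot, and variables do not carry over. Pictures are saved under pics/ and viewed, and the job is handed in when it is done.

Besides the shell and the picture viewer there is one more tool, called by a JSON object that holds its "api" and its "payload". apply_moves: Moves the arm, as the interface text tells. Its arguments: {"type":"object","properties":{"targets":{"type":"array"},"grip_force":{"type":"number"}},"required":["targets"]}

```bash
mkdir -p pics; ls; python3 - <<'E'
from cell import ctrl,get_image
import cv2,numpy as np
print(ctrl.observe())
for n in ["top","side","wrist"]:
    d=get_image(n); cv2.imwrite(f"pics/{n}0.png",d["frame"]); np.savez(f"{n}0.npz",**d)
    print(n,d["fovy"],d["cx"],d["cy"],d["R"],d["t"],(d["z_map"]>0).mean())
E
```

```text
pics
{'time': 0.0, 'joints': array([ 1.59058872e+00,  3.85557646e-01,  6.63488398e-03, -5.32939080e-04,
       -1.19402046e+00, -2.58621322e-01]), 'qvel': array([-0.00105423,  0.00113629,  0.00078565, -0.00237051, -0.00129091,
        0.0015106 ]), 'effort': array([ 8.70596523e-05, -3.92287731e+01,  1.88398987e+01,  4.18597698e+00,
       -4.71895168e-03, -4.44859722e-06]), 'ee_pos': array([0.14775276, 0.60706907, 0.40361903]), 'orientation': array([-6.17755245e-01,  7.86369661e-01, -7.07885806e-04, -8.44114005e-04]), 'contact_force': array([-0.48706074, -0.41049332, -0.37147325]), 'ft_torque': array([ 0.03233815, -0.05409467,  0.01580149]), 'finger_gap': 1.0001091386026322}
top 57.88826003469205 273.8573519500568 206.63046531708 [[ 0.04123314 -0.99914418 -0.00327605]
 [-0.97643107 -0.03960014 -0.21216547]
 [ 0.21185416  0.01194709 -0.97722827]] [0.02080749 0.55967792 0.95994183] 0.9959821428571428
side 55.83338176648036 273.4160833717909 207.9660277783512 [[ 0.99743525  0.07155488 -0.00167944]
 [ 0.03525127 -0.51153356 -0.8585399 ]
 [-0.06229181  0.85627876 -0.51274401]] [-0.53185576  0.07207858  0.98908844] 0.9961011904761905
wrist 65.70646984690485 277.9078391793328 212.69503452374323 [[-0.23722777 -0.97145198  0.00200678]
 [-0.92902616  0.22747028  0.29183499]
 [-0.28396016  0.06736701 -0.95646658]] [ 0.62472887 -0.03801222  0.38040992] 0.9950255102040816
```

View pics/top0.png

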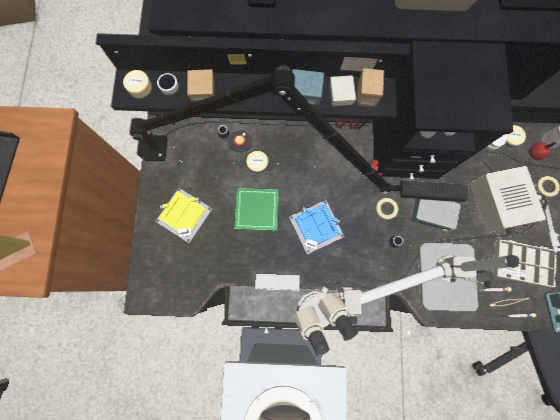

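View pics/side0.png

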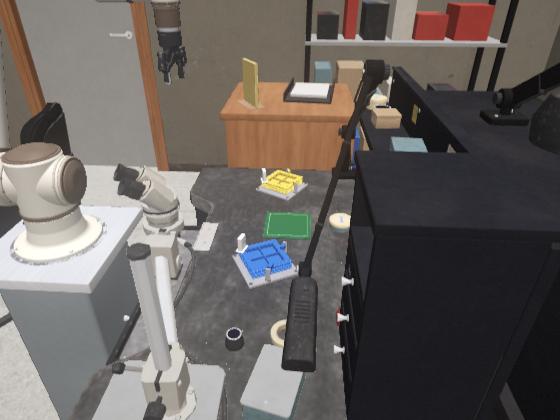

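View pics/wrist0.png

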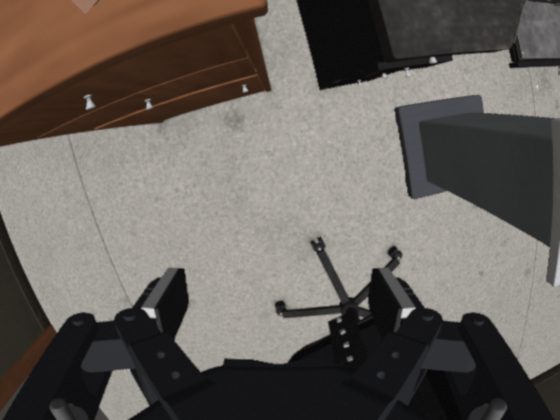

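The side view shows the blue stack with its tab at about (241,243). In the top view the tray is near (318,222) with its tab at (311,244). The yellow stack is at (183,214), the mat at (257,209), the loupe at (397,241) and the tape at (387,208). A lamp arm and a microscope stand nearby. Next I'll measure positions.

```bash
cat > h.py <<'E'
import numpy as np,cv2
def load(n): return dict(np.load(n))
def world(d,uv,zc):
    f=210/np.tan(np.radians(float(d["fovy"]))/2)
    uv=np.atleast_2d(uv).astype(float); zc=np.atleast_1d(zc)
    c=np.c_[(uv[:,0]-d["cx"])/f,(uv[:,1]-d["cy"])/f,np.ones(len(uv))]*zc[:,None]
    return (c-d["t"])@d["R"]
def onplane(d,uv,h):
    o=-d["R"].T@d["t"]; p=world(d,uv,np.ones(len(np.atleast_2d(uv))))-o
    return o+p*((h-o[2])/p[:,2])[:,None]
def cloud(d):
    v,u=np.mgrid[:420,:560]; return world(d,np.c_[u.ravel(),v.ravel()],d["z_map"].ravel()).reshape(420,560,3)
E
python3 - <<'E'
from h import *
for n in ["top","side"]:
    d=load(n+"0.npz"); P=cloud(d); hsv=cv2.cvtColor(d["frame"],cv2.COLOR_BGR2HSV)
    for nm,lo,hi in [("blue",(100,130,100),(125,255,255)),("green",(55,130,60),(80,255,220)),("yellow",(25,150,120),(34,255,255))]:
        m=cv2.inRange(hsv,lo,hi)
        k,l,s,c=cv2.connectedComponentsWithStats(m)
        i=1+np.argmax(s[1:,4]); q=P[l==i]
        cn=max(cv2.findContours((l==i).astype(np.uint8),0,2)[0],key=cv2.contourArea)
        r=cv2.minAreaRect(onplane(d,cn.reshape(-1,2),.032 if nm!="green" else .003)[:,:2].astype(np.float32))
        print(n,nm,s[i],"medz",np.median(q[:,2]).round(4),"rect",np.round(r[0],4),np.round(r[1],4),round(r[2],1),"mean",q.mean(0).round(4))
        print(np.round(cv2.boxPoints(r),4).tolist())
    for (x,y),name in {"top":[((397,241),"loupe"),((387,208),"tape"),((311,244),"tab"),((245,95),"lamp"),((330,130),"lamp2"),((283,80),"lj"),((385,185),"l3"),((430,190),"l4"),((310,325),"scope"),((345,315),"scope"),((352,300),"sc")],"side":[((241,243),"tab"),((340,180),"lamp"),((302,260),"l"),((375,75),"lj"),((300,330),"lhead"),((130,180),"eyep"),((165,210),"scope")]}[n]:
        print(n,name,P[y-1:y+2,x-1:x+2].reshape(-1,3).min(0).round(3),P[y,x].round(3))
    # high white pixels near blue
    m=(hsv[:,:,1]<40)&(hsv[:,:,2]>190)&(P[:,:,2]>.035)&(P[:,:,2]<.08)&(P[:,:,0]>.4)&(P[:,:,0]<.7)&(abs(P[:,:,1])<.3)
    k,l,s,c=cv2.connectedComponentsWithStats(m.astype(np.uint8))
    for i in range(1,k):
        if s[i,4]>5: print(n,"white",c[i].round(1),s[i],P[l==i].mean(0).round(4),P[l==i].max(0).round(4))
    im=d["frame"]; x0,y0=(150,170) if n=="top" else (180,160)
    cv2.imwrite(f"pics/{n}crop.png",cv2.resize(im[y0:y0+100,x0+0:x0+200],None,fx=4,fy=4,interpolation=3))
E
```

```text
top blue [296 205  43  33 547] medz 0.0265 rect [ 0.5265 -0.0725] [0.0849 0.1038] 14.3 mean [ 0.5318 -0.0748  0.0314]
[[0.4724999964237213, -0.03269999846816063], [0.498199999332428, -0.13330000638961792], [0.5805000066757202, -0.11230000108480453], [0.5547999739646912, -0.011699999682605267]]Traceback (most recent call last):
  File "<stdin>", line 7, in <module>
    return _wrapfunc(a, 'argmax', axis=axis, out=out, **kwds)
    return bound(*args, **kwds)
ValueError: attempt to get argmax of an empty sequence
```

```bash
cat > m.py <<'E'
from h import *
for n in ["top","side"]:
    d=load(n+"0.npz"); P=cloud(d); hsv=cv2.cvtColor(d["frame"],cv2.COLOR_BGR2HSV)
    if n=="top": print(hsv[209,250],hsv[214,183],hsv[195,240])
    for nm,lo,hi in [("blue",(95,100,80),(125,255,255)),("green",(55,120,40),(90,255,255)),("yellow",(22,120,120),(36,255,255))]:
        m=cv2.inRange(hsv,lo,hi); m[:170]=0
        k,l,s,c=cv2.connectedComponentsWithStats(m)
        if k<2: print("none",nm); continue
        i=1+np.argmax(s[1:,4]); q=P[l==i]
        cn=max(cv2.findContours((l==i).astype(np.uint8),0,2)[0],key=cv2.contourArea)
        r=cv2.minAreaRect(onplane(d,cn.reshape(-1,2),.032 if nm!="green" else .003)[:,:2].astype(np.float32))
        print(n,nm,s[i],"medz",np.median(q[:,2]).round(4),"rect",np.round(r[0],4),np.round(r[1],4),round(r[2],1),"mean",q.mean(0).round(4))
    for (x,y),name in {"top":[((397,241),"loupe"),((387,208),"tape"),((311,244),"tab"),((245,95),"lamp"),((330,130),"lamp2"),((283,80),"lj"),((385,185),"l3"),((430,190),"l4"),((310,325),"scope"),((345,315),"scope"),((352,300),"sc"),((420,280),"arm")],"side":[((241,243),"tab"),((340,180),"lamp"),((302,260),"l"),((375,75),"lj"),((300,330),"lhead"),((130,180),"eyep"),((165,210),"scope")]}[n]:
        print(n,name,P[y-1:y+2,x-1:x+2].reshape(-1,3).min(0).round(3),P[y,x].round(3))
    m=(hsv[:,:,1]<60)&(hsv[:,:,2]>150)&(P[:,:,2]>.035)&(P[:,:,2]<.08)&(P[:,:,0]>.4)&(P[:,:,0]<.7)&(abs(P[:,:,1])<.3)
    k,l,s,c=cv2.connectedComponentsWithStats(m.astype(np.uint8))
    for i in range(1,k):
        if s[i,4]>5: print(n,"white",c[i].round(1),s[i],P[l==i].mean(0).round(4),P[l==i].max(0).round(4))
    im=d["frame"]; x0,y0=(150,170) if n=="top" else (180,160)
    cv2.imwrite(f"pics/{n}crop.png",cv2.resize(im[y0:y0+120,x0+0:x0+200],None,fx=4,fy=4,interpolation=cv2.INTER_CUBIC))
E
python3 m.py
```

```text
[ 67 112 178] [ 30 150 241] [ 65  91 188]
top blue [ 295  204   45   40 1093] medz 0.0274 rect [ 0.525  -0.0793] [0.1017 0.1038] 28.0 mean [ 0.521  -0.0769  0.0324]
none green
top yellow [ 159  192   46   38 1061] medz 0.0268 rect [0.5422 0.2994] [0.1065 0.0982] 59.8 mean [0.5391 0.2975 0.0322]
top loupe [ 0.48  -0.297  0.026] [ 0.484 -0.294  0.027]
top tape [ 0.577 -0.281 -0.003] [ 0.58  -0.277 -0.   ]
top tab [ 0.46  -0.061  0.039] [ 0.462 -0.058  0.062]
top lamp [0.726 0.106 0.342] [0.726 0.109 0.348]
top lamp2 [ 0.671 -0.073  0.309] [ 0.673 -0.07   0.312]
top lj [0.716 0.03  0.421] [0.717 0.032 0.426]
top l3 [ 0.604 -0.234  0.144] [ 0.605 -0.23   0.148]
top l4 [ 0.594 -0.345  0.143] [ 0.598 -0.342  0.145]
top scope [ 0.269 -0.047  0.218] [ 0.271 -0.045  0.218]
top scope [ 0.292 -0.124  0.204] [ 0.294 -0.121  0.209]
top sc [ 0.322 -0.157  0.116] [ 0.324 -0.154  0.118]
top arm [ 0.377 -0.331  0.092] [ 0.379 -0.328  0.094]
top white [303.7 208.8] [302 207   4   4   9] [ 0.5603 -0.0379  0.0388] [ 0.5646 -0.0332  0.0423]
top white [183.  231.5] [177 228  13   8  64] [0.4819 0.2827 0.0
[... 544 characters left out ...]
[0.714 0.351 0.001] [0.718 0.358 0.003]
side l [ 0.598 -0.233 -0.   ] [ 0.603 -0.051  0.   ]
side lj [0.723 0.008 0.397] [0.725 0.01  0.4  ]
side lhead [ 0.597 -0.392  0.145] [ 0.598 -0.391  0.147]
side eyep [ 0.249 -0.131  0.207] [ 0.27  -0.121  0.229]
side scope [ 0.317 -0.112  0.148] [ 0.319 -0.098  0.15 ]
side white [263.7 175.1] [261 168   7  14  57] [0.4849 0.2759 0.0522] [0.495  0.2935 0.0693]
side white [241.2 242.6] [236 233  12  20 134] [ 0.4665 -0.0653  0.0527] [ 0.4774 -0.0492  0.0698]
side white [284.5 241.8] [283 241   4   3   8] [ 0.5613 -0.0375  0.0398] [ 0.5648 -0.035   0.0426]
side white [267.6 268.9] [266 268   5   3  10] [ 0.5308 -0.1343  0.0387] [ 0.5355 -0.1309  0.0416]
```

View pics/topcrop.png

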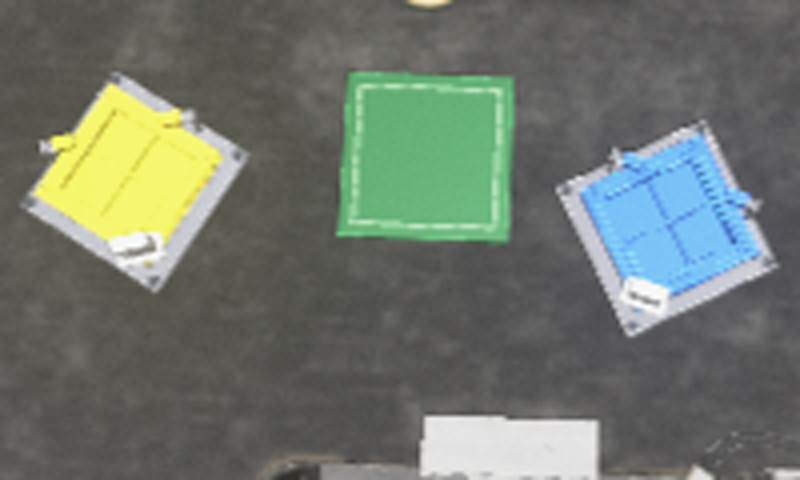

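View pics/sidecrop.png

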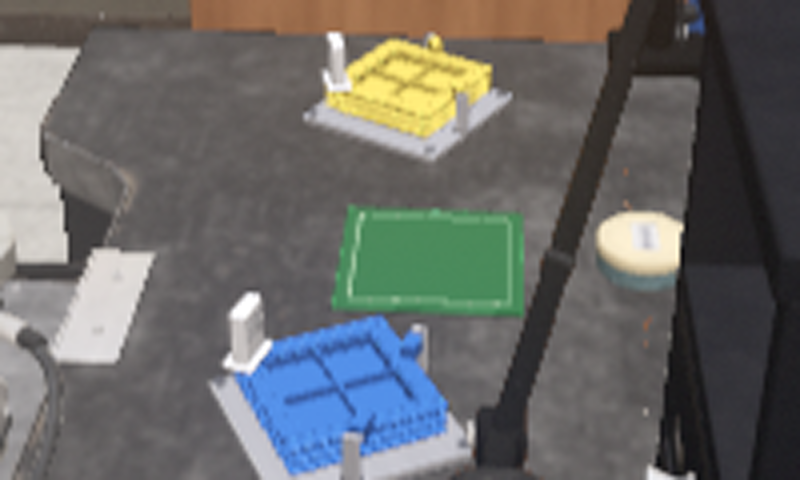

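```bash
python3 - <<'E'
from h import *
t=load("top0.npz"); s=load("side0.npz")
print("tabtop",onplane(t,[[645/4+150-.4,294/4+170-.4]],.0675),onplane(s,[[246/4+180-.4,300/4+160-.4]],.0675))
c=np.array([(628,335),(775,265),(703,122),(560,188)])/4+[149.6,169.6]
b=onplane(t,c,.008)[:,:2]; print("base",b.round(4).tolist(),b.mean(0))
x=b[0]-b[2]; print("diag len",np.linalg.norm(x),np.degrees(np.arctan2(x[1],x[0])), "other",np.degrees(np.arctan2(*(b[3]-b[1])[::-1])))
m=onplane(t,np.array([(350,73),(514,78),(508,241),(338,236)])/4+[149.6,169.6],.003); print("mat",m.round(4).tolist(),m.mean(0))
m=onplane(s,np.array([(348,207),(523,212),(525,314),(333,307)])/4+[179.6,159.6],.003); print("mat s",m.round(4).tolist(),m.mean(0))
for d in (t,s):
    P=cloud(d).reshape(-1,3)
    q=P[(P[:,0]>.15)&(P[:,0]<.42)&(abs(P[:,1]+.08)<.2)]; print("scope max z",q[q[:,2].argmax()], "x>.33:",q[q[:,0]>.33][:,2].max())
E
```

```text
tabtop [[ 0.46330992 -0.05694612  0.0675    ]] [[ 0.46556686 -0.05562124  0.0675    ]]
base [[0.4418, -0.0512], [0.4945, -0.152], [0.5945, -0.1008], [0.5428, -0.0011]] [ 0.51840178 -0.07627715]
diag len 0.1605448273466691 161.98205973968075 other 72.24801390867911
mat [[0.6216, 0.1521, 0.003], [0.6226, 0.0343, 0.003], [0.5045, 0.0339, 0.003], [0.5032, 0.1532, 0.003]] [0.56298711 0.09340565 0.003     ]
mat s [[0.5036, 0.1524, 0.003], [0.6231, 0.1541, 0.003], [0.6234, 0.0336, 0.003], [0.5046, 0.0328, 0.003]] [0.56365936 0.09323661 0.003     ]
scope max z [0.34226128 0.0314845  1.05689478] x>.33: 1.0568947785145668
scope max z [ 0.2606265  -0.12289772  0.23792588] x>.33: 0.19670858799333646
```

{"api": "apply_moves", "payload": {"targets": [[2, -3.4, 0, 0, -1], [4, -6.8, 0, 0, -1], [6, -10.2, 0, 0, -1], [8, -13.6, 0, 0, -1], [10, -17, 0, 0, -1], [12, -20.4, 0, 0, -1], [14, -23.8, 0, 0, -1], [16, -27.2, 0, 0.075, -1]], "grip_force": 20}}

```text
time: 0.82
ee_pos: [0.3751, 0.3858, 0.4046]
orientation: [-0.588, 0.809, 0.0, -0.0]
contact_force: [0.6, 0.5, -0.0]
finger_gap: 1.001
```

{"api": "apply_moves", "payload": {"targets": [[3.5, -2, 0, 0, -1], [7, -4, 0, 0, -1], [10.5, -6, 0, 0, -1], [14, -8, 0, 0, -1], [17.5, -10, 0, 0, -1], [21, -12, 0, 0, -1], [24.5, -14, 0, 0, -1], [28, -15.9, 0, 0, -1]]}}

```text
time: 1.48
ee_pos: [0.4388, 0.07, 0.4048]
orientation: [-0.588, 0.809, -0.0, 0.0]
contact_force: [1.3, 0.1, -0.0]
finger_gap: 1.004
```

{"api": "apply_moves", "payload": {"targets": [[3.5, -2, 1, 0, -1], [7, -4, 3, 0, -1], [11.5, -6.5, 6, 0, -1], [11.5, -6.5, 10, 0, -1], [11.5, -6.5, 10, 0, -1], [11.5, -6.5, 10, 0, -1]]}}

```text
time: 1.98
ee_pos: [0.4641, -0.059, 0.3011]
orientation: [-0.586, 0.81, 0.002, -0.004]
contact_force: [0.1, -0.3, 0.8]
finger_gap: 0.997
```

```bash
cat > snap.py <<'E'
import sys
from cell import ctrl,get_image
from h import *
k=sys.argv[1]; o=ctrl.observe(); print(o["time"],o["ee_pos"].round(4),o["orientation"].round(4),o["contact_force"].round(2),o["finger_gap"],o["joints"].round(2))
for n in sys.argv[2:]:
    d=get_image(n); cv2.imwrite(f"pics/{n}{k}.png",d["frame"]); np.savez(f"{n}{k}.npz",**d)
    x0,y0=(200,160) if n=="top" else (180,150)
    if n!="wrist": cv2.imwrite(f"pics/{n}{k}c.png",cv2.resize(d["frame"][y0:y0+130,x0:x0+180],None,fx=4,fy=4,interpolation=cv2.INTER_CUBIC))
E
python3 snap.py 1 wrist side
```

```text
1.9833 [ 0.4641 -0.059   0.3011] [-0.5864  0.81    0.0021 -0.0038] [ 0.07 -0.27  0.77] 0.9972811133757324 [ 0.22  0.23 -0.51 -0.   -0.84  1.03]
```

View pics/wrist1.png

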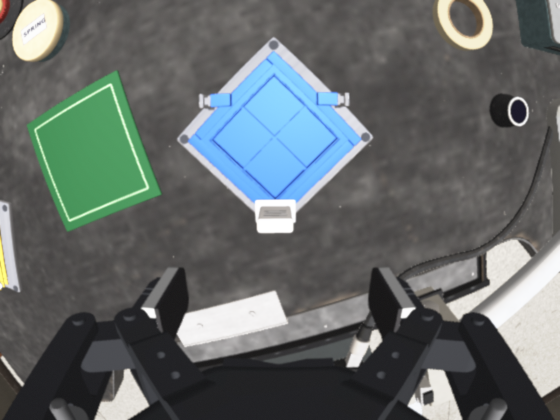

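View pics/side1.png

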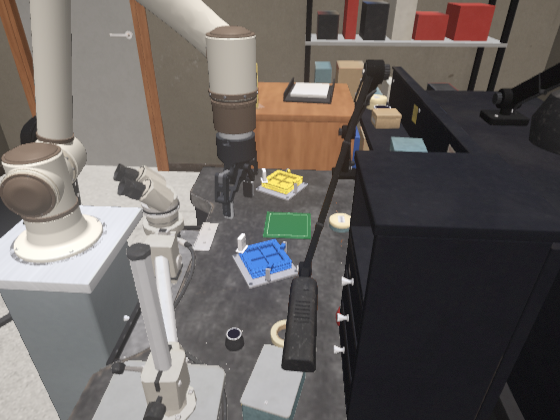

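The wrist view shows the tab at about (276,214), centred between the fingers, with the tray diagonal running straight up the picture. I'll refine this with the fisheye model.

```bash
python3 - <<'E'
from h import *
d=load("wrist1.npz"); cv2.imwrite("pics/w1c.png",cv2.resize(d["frame"][180:250,230:320],None,fx=8,fy=8,interpolation=cv2.INTER_CUBIC))
E
cat >> h.py <<'E'
def fish(d,uv,h):
    f=210/np.tan(np.radians(float(d["fovy"]))/2); uv=np.atleast_2d(uv).astype(float)
    o=-d["R"].T@d["t"]; v=uv-[d["cx"],d["cy"]]; r=np.linalg.norm(v,axis=1); a=r/f
    c=np.c_[v/r[:,None]*np.sin(a)[:,None],np.cos(a)]@d["R"]
    return o+c*((h-o[2])/c[:,2])[:,None]
E
```

```text
(no output)
```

View pics/w1c.png

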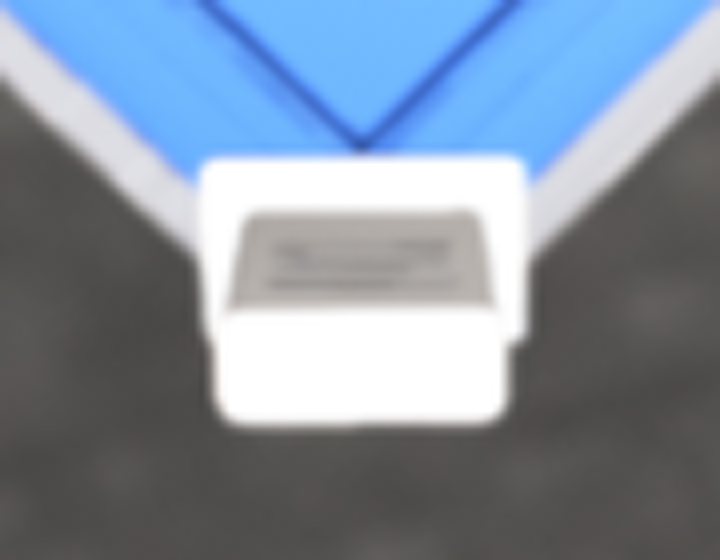

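```bash
python3 - <<'E'
from h import *
d=load("wrist1.npz")
c=np.array([(215,310),(508,310),(508,425),(215,425),(361,367)])/8+[229.95,179.95]
p=fish(d,c,.0675);print(p.round(4))
v=p[1]-p[0];print(np.degrees(np.arctan2(v[1],v[0])),np.linalg.norm(v[:2]),np.linalg.norm((p[3]-p[0])[:2]))
E
```

```text
[[ 0.475  -0.0481  0.0675]
 [ 0.4675 -0.071   0.0675]
 [ 0.4578 -0.068   0.0675]
 [ 0.4655 -0.0447  0.0675]
 [ 0.4665 -0.058   0.0675]]
-108.28708084284962 0.02413291417973618 0.010147085989438396
```

{"api": "apply_moves", "payload": {"targets": [[-0.1, -0.15, 1.5, 0, -1], [-0.1, -0.15, 3, 0, -1], [-0.1, -0.15, 4.5, 0, -1], [-0.1, -0.15, 6, 0, -1], [-0.1, -0.15, 6.6, 0, -1], [-0.1, -0.15, 7.2, 0, -1], [-0.1, -0.15, 7.2, 0, -1], [-0.1, -0.15, 7.2, 0, -1]]}}

```text
time: 2.75
ee_pos: [0.4676, -0.0565, 0.2336]
orientation: [-0.588, 0.809, -0.0, 0.001]
contact_force: [0.6, 0.4, 1.1]
finger_gap: 1.0
```

```bash
python3 snap.py 2 wrist side
```

```text
2.75 [ 0.4676 -0.0565  0.2336] [-5.883e-01  8.086e-01 -4.000e-04  7.000e-04] [0.56 0.35 1.09] 0.9999390367481684 [ 0.23  0.34 -0.58  0.   -0.65  1.03]
```

View pics/wrist2.png

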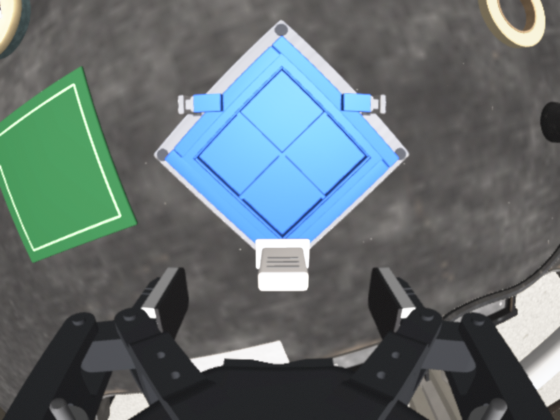

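View pics/side2c.png

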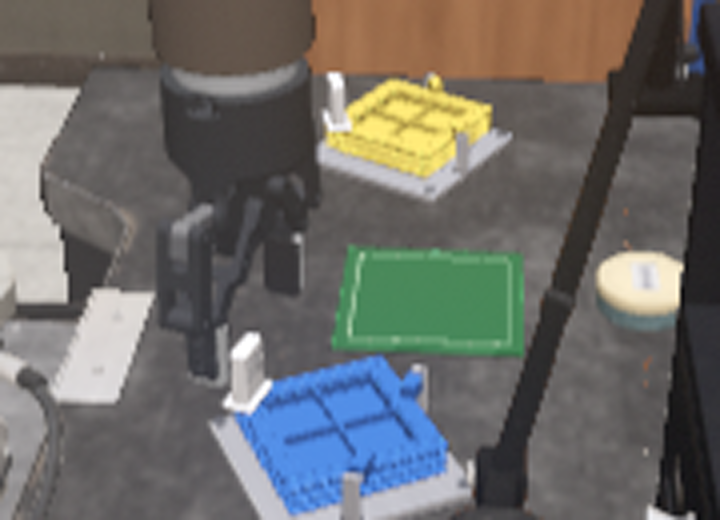

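{"api": "apply_moves", "payload": {"targets": [[0.18, 0.06, 0.4, 0, -1], [0.18, 0.06, 0.7, 0, -0.5], [0.18, 0.06, 0.7, 0, -0.2], [0.18, 0.06, 0.7, 0, 0], [0.18, 0.06, 0.7, 0, 0.1], [0.18, 0.06, 0.7, 0, 0.2], [0.18, 0.06, 0.7, 0, 0.2], [0.18, 0.06, 0.7, 0, 0.2]]}}

```text
time: 3.52
ee_pos: [0.466, -0.0584, 0.2258]
orientation: [-0.588, 0.809, -0.0, 0.0]
contact_force: [0.1, -0.1, 0.2]
finger_gap: 0.396
```

```bash
python3 snap.py 3 wrist side
```

```text
3.5167 [ 0.466  -0.0584  0.2258] [-5.879e-01  8.089e-01 -0.000e+00  1.000e-04] [ 0.06 -0.14  0.19] 0.39638359728749983 [ 0.22  0.35 -0.59  0.   -0.63  1.03]
```

View pics/wrist3.png

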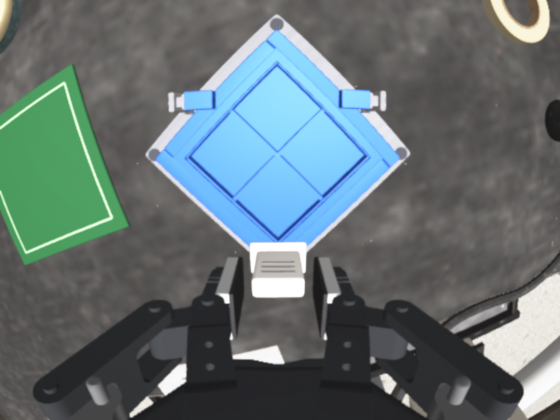

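View pics/side3c.png

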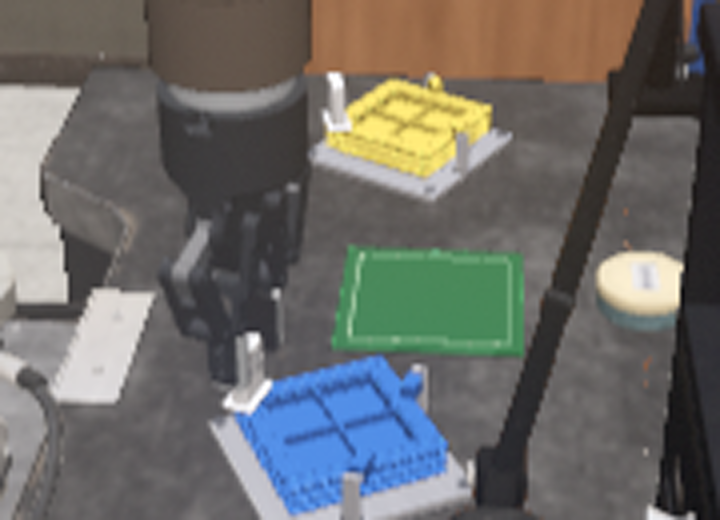

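{"api": "apply_moves", "payload": {"targets": [[0, 0, 0, 0, 0.45], [0, 0, 0, 0, 1], [0, 0, 0, 0, 1], [0, 0, 0, 0, 1], [0, 0, 0, 0, 1], [0, 0, 0, 0, 1]], "grip_force": 20}}

```text
time: 4.12
ee_pos: [0.466, -0.0584, 0.2258]
orientation: [-0.588, 0.809, -0.0, 0.0]
contact_force: [-1.0, 0.2, 2.4]
finger_gap: 0.274
```

```bash
python3 snap.py 4 wrist side
```

```text
4.1167 [ 0.466  -0.0584  0.2258] [-0.588   0.8089 -0.      0.    ] [-0.97  0.17  2.43] 0.27356258494699587 [ 0.22  0.35 -0.59  0.   -0.63  1.03]
```

View pics/wrist4.png

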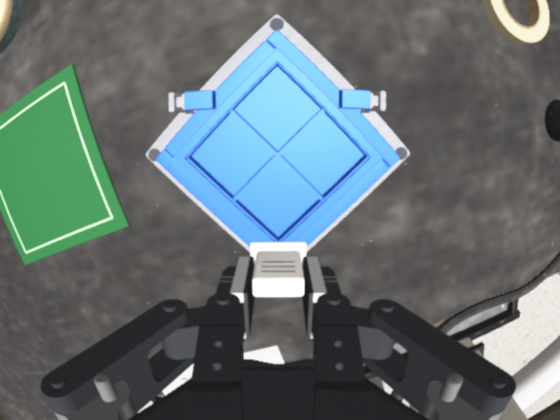

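View pics/side4c.png

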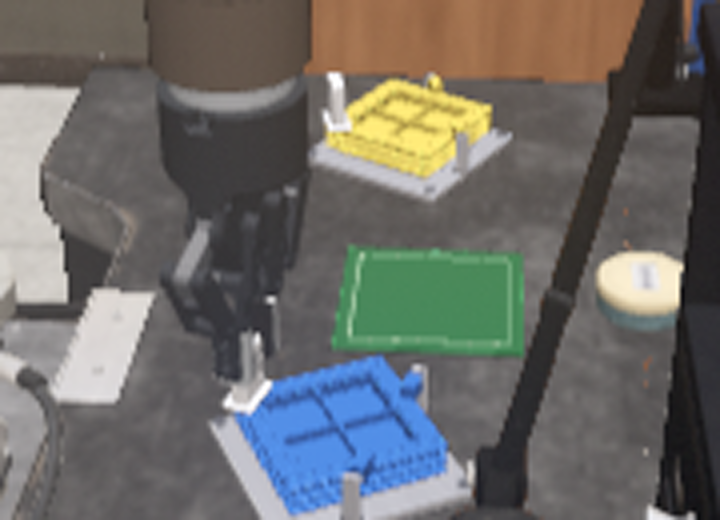

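{"api": "apply_moves", "payload": {"targets": [[0, -0.04, -0.15, 0, 1], [0, -0.08, -0.3, 0, 1], [0, -0.08, -0.3, 0, 1]]}}

```text
time: 4.47
ee_pos: [0.4667, -0.0587, 0.2286]
orientation: [-0.588, 0.809, 0.0, -0.0]
contact_force: [0.3, 0.3, -2.2]
finger_gap: 0.272
```

```bash
python3 snap.py 5 wrist side
```

```text
4.4667 [ 0.4667 -0.0587  0.2286] [-5.879e-01  8.090e-01  2.000e-04 -2.000e-04] [ 0.29  0.33 -2.25] 0.2718292195247884 [ 0.22  0.35 -0.59 -0.   -0.64  1.04]
```

View pics/wrist5.png

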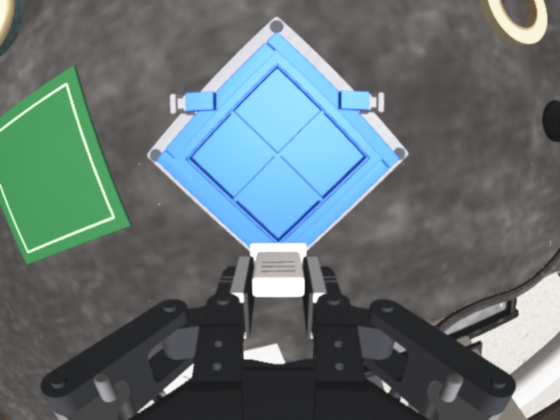

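View pics/side5c.png

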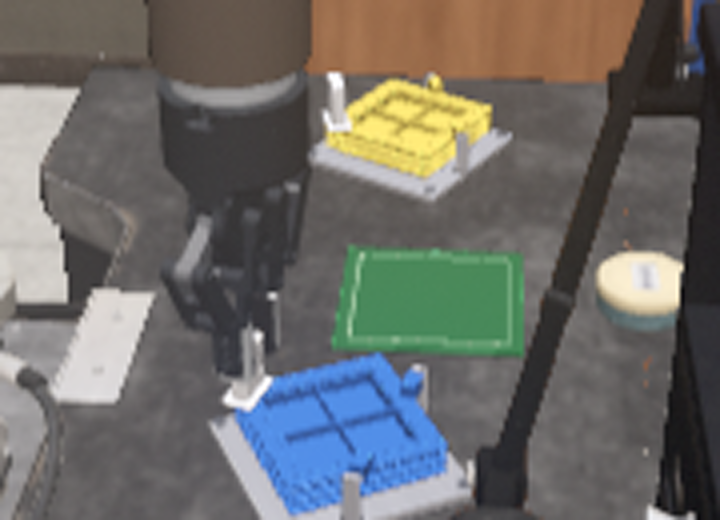

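```bash
cat > tilt.py <<'E'
import sys
from h import *
def pts(k):
    d=load(f"wrist{k}.npz"); f=210/np.tan(np.radians(float(d["fovy"]))/2)
    hsv=cv2.cvtColor(d["frame"],cv2.COLOR_BGR2HSV); m=cv2.inRange(hsv,(95,80,80),(125,255,255))>0
    l=cv2.connectedComponentsWithStats(m.astype(np.uint8)); i=1+np.argmax(l[2][1:,4]); m=l[1]==i
    v,u=np.nonzero(m); w=np.c_[u-d["cx"],v-d["cy"]]; r=np.linalg.norm(w,axis=1); a=r/f
    c=np.c_[w/r[:,None]*np.tan(a)[:,None],np.ones(len(r))]*d["z_map"][v,u][:,None]
    return (c-d["t"])@d["R"]
def rel(k):
    p=pts(k); C=np.array([.5183,-.0765]); x=np.array([-.951,.309]); y=np.array([-.309,-.951])
    return np.c_[(p[:,:2]-C)@x,(p[:,:2]-C)@y,p[:,2]]
for k in sys.argv[1:]:
    q=rel(k); A=np.c_[q[:,0],q[:,1],np.ones(len(q))]; ok=(np.abs(q[:,1])<.025)
    for _ in range(4):
        s=np.linalg.lstsq(A[ok],q[ok,2],rcond=None)[0]; e=q[:,2]-A@s; ok=np.abs(e)<.003
    print(k,"slope",s[:2].round(4),"z@centre",s[2].round(4),"z@far",(s[2]-.06*s[0]).round(4),"z@tab",(s[2]+.055*s[0]).round(4),ok.mean().round(2))
E
python3 tilt.py 1 3 4 5
```

```text
1 slope [-0.1263  0.0782] z@centre 0.0276 z@far 0.0352 z@tab 0.0206 0.41
3 slope [-0.135   0.0494] z@centre 0.0273 z@far 0.0354 z@tab 0.0199 0.41
4 slope [-0.1344  0.0239] z@centre 0.0275 z@far 0.0356 z@tab 0.0201 0.38
5 slope [-0.1133  0.0347] z@centre 0.0288 z@far 0.0356 z@tab 0.0226 0.39
```

{"api": "apply_moves", "payload": {"targets": [[0, -0.08, -0.24, 0, 1], [0, -0.16, -0.48, 0, 1], [0, -0.24, -0.72, 0, 1], [0, -0.32, -0.95, 0, 1], [0, -0.4, -1.17, 0, 1], [0, -0.4, -1.17, 0, 1], [0, -0.4, -1.17, 0, 1]]}}

```text
time: 5.15
ee_pos: [0.4703, -0.0599, 0.2407]
orientation: [-0.588, 0.809, 0.0, 0.0]
contact_force: [-1.1, 0.4, -1.1]
finger_gap: 0.274
```

```bash
python3 snap.py 6 wrist side; python3 tilt.py 6
```

```text
5.15 [ 0.4703 -0.0599  0.2407] [-5.878e-01  8.090e-01  1.000e-04  1.000e-04] [-1.09  0.41 -1.06] 0.2739164766364727 [ 0.22  0.33 -0.57 -0.   -0.67  1.04]
6 slope [-0.0215  0.015 ] z@centre 0.0353 z@far 0.0366 z@tab 0.0341 0.39
```

View pics/side6c.png

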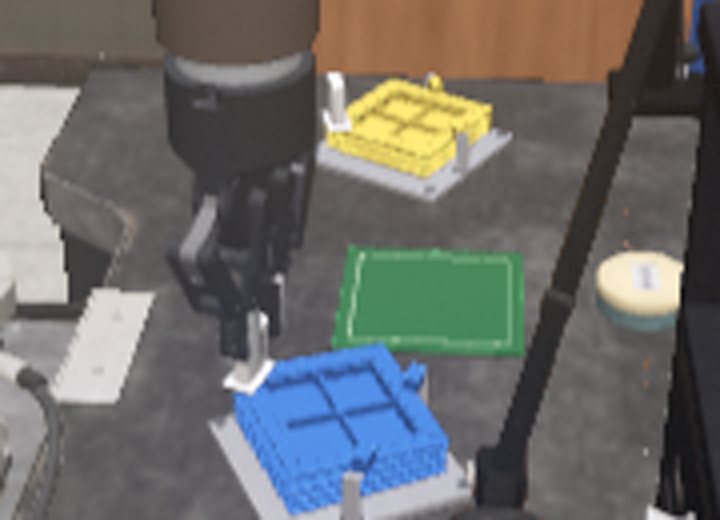

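{"api": "apply_moves", "payload": {"targets": [[0, -0.11, -0.25, 0, 1], [0, -0.22, -0.5, 0, 1], [0, -0.33, -0.75, 0, 1], [0, -0.45, -1, 0, 1], [0, -0.57, -1.22, 0, 1], [0, -0.68, -1.42, 0, 1], [0, -0.68, -1.42, 0, 1], [0, -0.68, -1.42, 0, 1]]}}

```text
time: 5.92
ee_pos: [0.4771, -0.062, 0.2547]
orientation: [-0.588, 0.809, -0.0, 0.0]
contact_force: [1.0, -1.3, -0.1]
finger_gap: 0.273
```

```bash
python3 snap.py 7 wrist side; python3 tilt.py 7
```

```text
5.9167 [ 0.4771 -0.062   0.2547] [-5.879e-01  8.089e-01 -0.000e+00  1.000e-04] [ 1.04 -1.33 -0.12] 0.27349942672058913 [ 0.21  0.32 -0.54 -0.   -0.72  1.05]
7 slope [-0.0268 -0.0318] z@centre 0.0495 z@far 0.0511 z@tab 0.048 0.39
```

View pics/side7c.png

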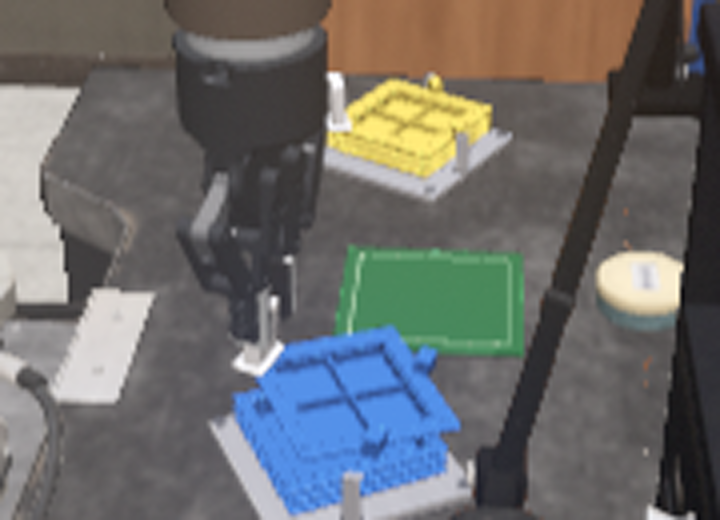

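{"api": "apply_moves", "payload": {"targets": [[0, 0, 0, 0, 1], [0, 0, 0, 0, 1], [0, 0, -1, 0, 1], [0, 0, -2.5, 0, 1], [0, 0, -4.5, 0, 1], [0, 0, -6.5, 0, 1], [0, 0, -8, 0, 1], [0, 0, -9, 0, 1]], "grip_force": 60}}

```text
time: 6.68
ee_pos: [0.4772, -0.062, 0.3464]
orientation: [-0.588, 0.809, -0.001, 0.001]
contact_force: [0.3, 0.4, -1.1]
finger_gap: 0.26
```

```bash
python3 snap.py 8 side top
```

```text
6.6833 [ 0.4772 -0.062   0.3464] [-5.880e-01  8.088e-01 -7.000e-04  1.100e-03] [ 0.26  0.37 -1.14] 0.26003472379540254 [ 0.21  0.2  -0.42  0.   -0.95  1.05]
```

View pics/side8c.png

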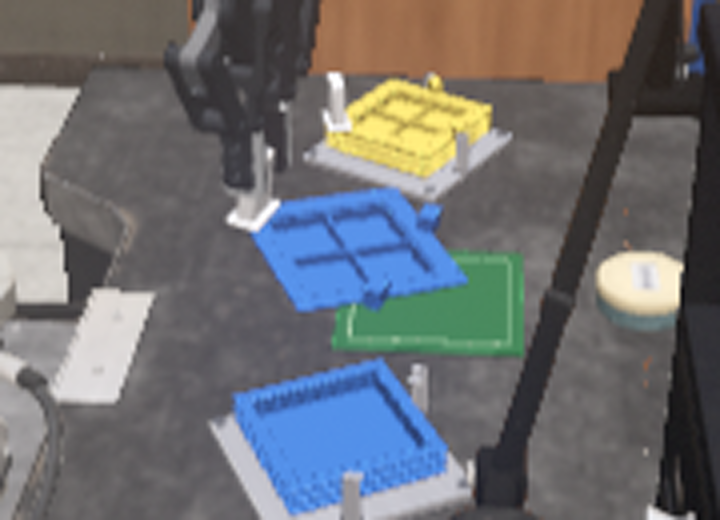

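{"api": "apply_moves", "payload": {"targets": [[-2, 0.3, 0, 0, 1], [-4.5, 0.6, 0, 0, 1], [-7.5, 0.9, 0, 0, 1], [-10.5, 1.3, 0, 0, 1], [-13.5, 1.7, 0, 0, 1], [-16, 2, 0, 0, 1], [-17.4, 2, 0, 0, 1], [-17.4, 2, 0, 0, 1]]}}

```text
time: 7.45
ee_pos: [0.5123, 0.1119, 0.3435]
orientation: [-0.589, 0.808, 0.0, -0.0]
contact_force: [0.9, -0.9, -1.0]
finger_gap: 0.256
```

```bash
python3 snap.py 9 side top wrist
```

```text
7.45 [0.5123 0.1119 0.3435] [-5.891e-01  8.081e-01  1.000e-04 -5.000e-04] [ 0.94 -0.9  -0.98] 0.2561190822527922 [ 0.52  0.27 -0.33 -0.   -0.97  0.74]
```

View pics/side9c.png

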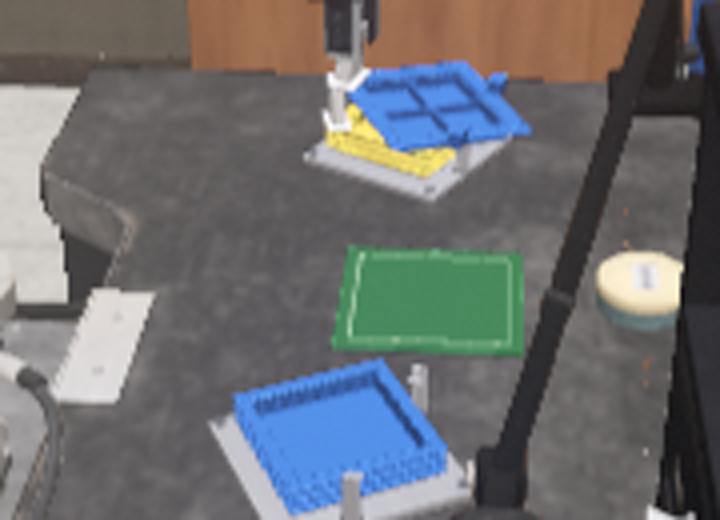

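View pics/top9c.png

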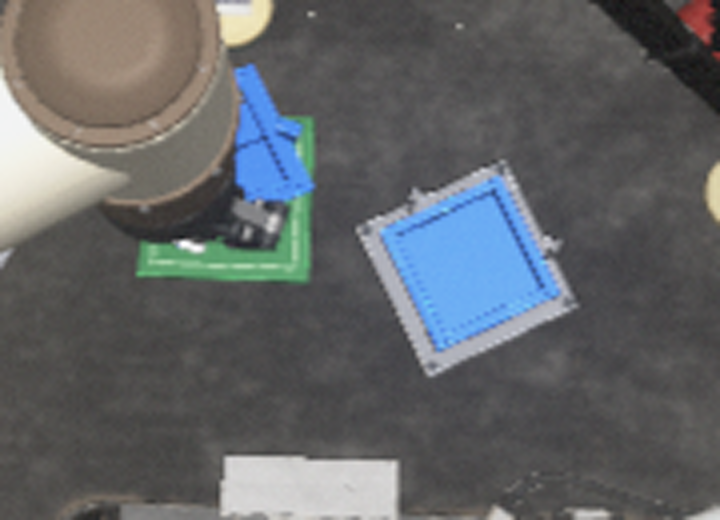

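View pics/wrist9.png

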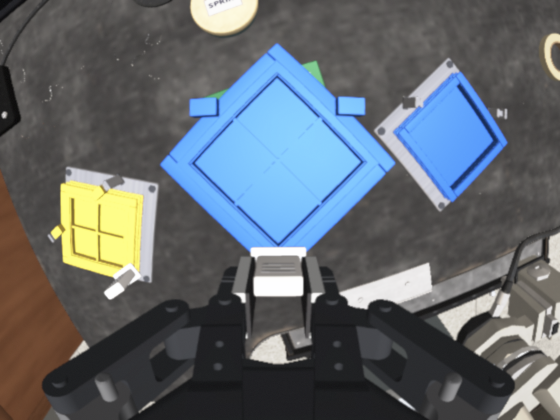

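```bash
cat > tilt2.py <<'E'
import sys
from h import *
from tilt import pts
k=sys.argv[1]
for n in ["side","wrist"]:
    if n=="side":
        d=load(f"side{k}.npz"); P=cloud(d); hsv=cv2.cvtColor(d["frame"],cv2.COLOR_BGR2HSV)
        q=P[(cv2.inRange(hsv,(95,90,80),(125,255,255))>0)&(P[:,:,2]>float(sys.argv[2]))&(P[:,:,1]>0.02)&(P[:,:,1]<.2)]
    else: q=pts(k)
    c=q[:,:2].mean(0); X=q[:,:2]-c; A=np.c_[X@[-.951,.309],X@[-.309,-.951],np.ones(len(q))]
    best=0; rng=np.random.default_rng(0)   # ransac: top rim is the upper plane
    for _ in range(800):
        i=rng.choice(len(q),3,False)
        try: s=np.linalg.solve(A[i],q[i,2])
        except Exception: continue
        ok=abs(q[:,2]-A@s)<.0015
        if abs(s[:2]).max()<.4 and ok.sum()>best: best=ok.sum(); b=ok
    s=np.linalg.lstsq(A[b],q[b,2],rcond=None)[0]
    print(n,"slopes x,y",s[:2].round(3),"z",s[2].round(4),"mean xy",c.round(4),len(q),b.mean().round(2),"box",q.min(0).round(3),q.max(0).round(3))
E
python3 tilt2.py 9 .08; python3 - <<'E'
E
ls pics >/dev/null
```

```text
9 slope [-0.0035 -0.0014] z@centre 0.0006 z@far 0.0008 z@tab 0.0004 0.02Traceback (most recent call last):
  File "tilt2.py", line 3, in <module>
    from tilt import pts
  File "tilt.py", line 14, in <module>
    q=rel(k); A=np.c_[q[:,0],q[:,1],np.ones(len(q))]; ok=(np.abs(q[:,1])<.025)
  File "tilt.py", line 11, in rel
    p=pts(k); C=np.array([.5183,-.0765]); x=np.array([-.951,.309]); y=np.array([-.309,-.951])
  File "tilt.py", line 4, in pts
    d=load(f"wrist{k}.npz"); f=210/np.tan(np.radians(float(d["fovy"]))/2)
  File "h.py", line 2, in load
    def load(n): return dict(np.load(n))
                             ~~~~~~~^^^
    fid = stack.enter_context(open(os.fspath(file), "rb"))
                              ~~~~^^^^^^^^^^^^^^^^^^^^^^^
FileNotFoundError: [Errno 2] No such file or directory: 'wrist.08.npz'
```

```bash
sed -i 's/^for k in sys.argv\[1:\]:/for k in (sys.argv[1:] if __name__=="__main__" else []):/' tilt.py; python3 tilt2.py 9 .08
```

```text
side slopes x,y [0.113 0.003] z 0.1439 mean xy [0.5646 0.0955] 690 0.4 box [0.512 0.034 0.127] [0.62  0.147 0.151]
wrist slopes x,y [ 0.112 -0.001] z 0.1346 mean xy [0.5628 0.0938] 28975 0.44 box [ 0.442 -0.013 -0.001] [0.651 0.215 0.313]
```

{"api": "apply_moves", "payload": {"targets": [[0, 0, 2, 0, 1], [0, 0, 5, 0, 1], [0, 0, 8, 0, 1], [0, 0, 10.5, 0, 1], [0, 0, 11.5, 0, 1], [0, 0, 11.5, 0, 1]]}}

```text
time: 8.1
ee_pos: [0.5108, 0.1082, 0.2273]
orientation: [-0.587, 0.809, 0.0, -0.003]
contact_force: [0.1, 0.7, -0.6]
finger_gap: 0.26
```

{"api": "apply_moves", "payload": {"targets": [[0, 0, 0.3, 0, 1], [0, 0, 0.6, 0, 1], [0, 0, 0.9, 0, 1], [0, 0, 1.2, 0, 1], [0, 0, 1.2, 0, 1]]}}

```text
time: 8.52
ee_pos: [0.5119, 0.1098, 0.218]
orientation: [-0.588, 0.809, -0.0, 0.001]
contact_force: [0.3, 0.4, 0.1]
finger_gap: 0.255
```

```bash
python3 snap.py 10 side wrist; python3 tilt2.py 10 .008
```

```text
8.5167 [0.5119 0.1098 0.218 ] [-5.880e-01  8.088e-01 -1.000e-04  7.000e-04] [0.31 0.35 0.12] 0.2552037105971219 [ 0.52  0.43 -0.47  0.   -0.67  0.74]
side slopes x,y [ 0.102 -0.004] z 0.0197 mean xy [0.5634 0.0946] 702 0.4 box [0.513 0.03  0.008] [0.621 0.152 0.028]
wrist slopes x,y [ 0.097 -0.001] z 0.01 mean xy [0.5647 0.094 ] 28964 0.45 box [ 0.5    0.027 -0.001] [0.626 0.164 0.188]
```

View pics/side10c.png

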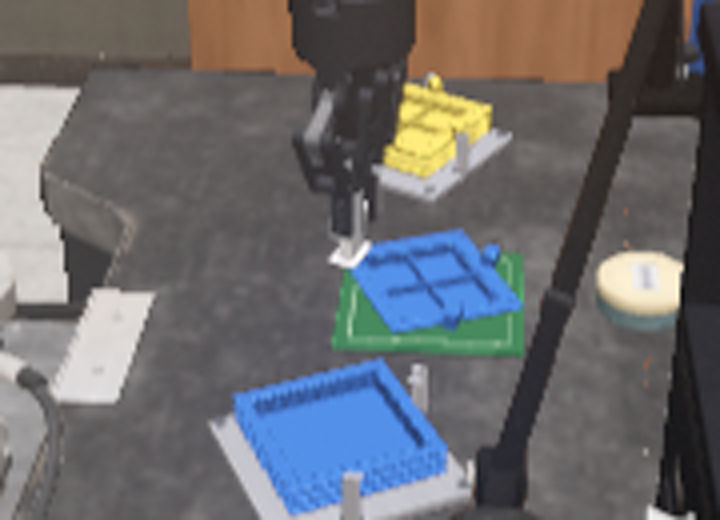

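{"api": "apply_moves", "payload": {"targets": [[0, 0, 0.3, 0, 1], [0, 0, 0.6, 0, 1], [0, 0, 0.9, 0, 1], [0, 0, 0.9, 0, 1], [0, 0, 0.9, 0, 1]]}}

```text
time: 9.03
ee_pos: [0.5117, 0.1098, 0.2088]
orientation: [-0.588, 0.809, -0.0, 0.0]
contact_force: [-1.7, 0.5, 4.1]
finger_gap: 0.257
```

```bash
python3 snap.py 11 side wrist; python3 tilt2.py 11 .008
```

```text
9.0333 [0.5117 0.1098 0.2088] [-5.881e-01  8.088e-01 -1.000e-04  1.000e-04] [-1.75  0.47  4.11] 0.2574472401428872 [ 0.52  0.45 -0.48  0.   -0.65  0.74]
side slopes x,y [ 0.005 -0.002] z 0.0154 mean xy [0.5694 0.0914] 490 0.55 box [0.515 0.031 0.008] [0.624 0.151 0.026]
wrist slopes x,y [0.005 0.   ] z 0.0059 mean xy [0.5681 0.0927] 30708 0.44 box [ 0.508  0.028 -0.001] [0.63  0.162 0.179]
```

{"api": "apply_moves", "payload": {"targets": [[0, 0, -0.5, 0, 1], [0, 0, -2, 0, 1], [0, 0, -4.5, 0, 1], [0, 0, -7.5, 0, 1], [0, 0, -10.5, 0, 1], [0, 0, -13, 0, 1], [0, 0, -14.1, 0, 1], [0, 0, -14.1, 0, 1]]}}

```text
time: 9.8
ee_pos: [0.5122, 0.1097, 0.3526]
orientation: [-0.588, 0.809, -0.001, 0.003]
contact_force: [0.0, 0.5, -0.1]
finger_gap: 0.262
```

{"api": "apply_moves", "payload": {"targets": [[0, 0, 0, 0, 1], [0, 0, 0, 0, 1], [0, 0, 0, 0, 1], [0, 0, 0, 0, 1]]}}

```text
time: 10.13
ee_pos: [0.5115, 0.1095, 0.3481]
orientation: [-0.588, 0.809, 0.0, -0.002]
contact_force: [0.1, -0.1, -2.4]
finger_gap: 0.253
```

```bash
python3 snap.py 12 side wrist top; python3 tilt2.py 12 .08
```

```text
10.1333 [0.5115 0.1095 0.3481] [-5.878e-01  8.090e-01  3.000e-04 -1.600e-03] [ 0.11 -0.07 -2.41] 0.25319518023306153 [ 0.52  0.26 -0.32 -0.   -0.99  0.74]
side slopes x,y [0.073 0.007] z 0.1507 mean xy [0.5646 0.0922] 688 0.42 box [0.512 0.031 0.136] [0.622 0.148 0.159]
wrist slopes x,y [0.076 0.001] z 0.1414 mean xy [0.5646 0.0933] 29648 0.44 box [ 0.442 -0.016 -0.001] [0.657 0.217 0.318]
```

View pics/side12.png

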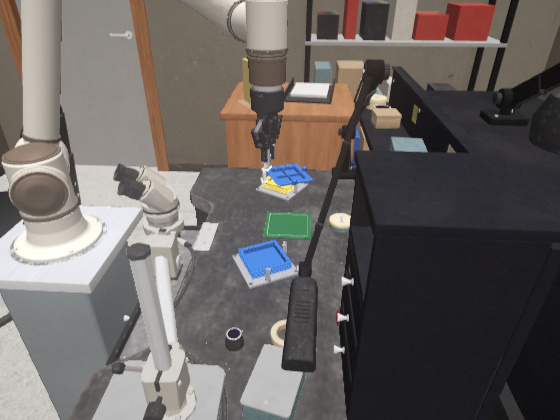

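View pics/wrist12.png

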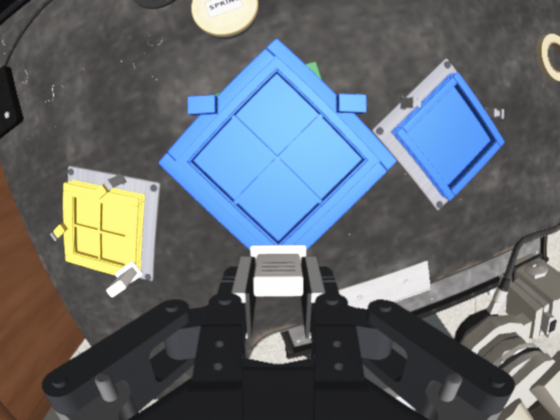

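{"api": "apply_moves", "payload": {"targets": [[0, 0, 0, 0, 1], [0, 0, 0, 0, 1], [0, 0, 0, 0, 1], [0, 0, 0, 0, 1], [0, 0, 0, 0, 1], [0, 0, 0, 0, 1], [0, 0, 0, 0, 1], [0, 0, 0, 0, 1]], "grip_force": 90}}

```text
time: 10.95
ee_pos: [0.5117, 0.1096, 0.3496]
orientation: [-0.588, 0.809, -0.0, 0.0]
contact_force: [-0.9, -0.5, 0.1]
finger_gap: 0.252
```

```bash
python3 snap.py 13 side wrist; python3 tilt2.py 13 .08
```

```text
10.95 [0.5117 0.1096 0.3496] [-0.5879  0.8089 -0.      0.    ] [-0.89 -0.49  0.11] 0.2520242956698103 [ 0.52  0.26 -0.32  0.   -0.99  0.74]
side slopes x,y [0.074 0.004] z 0.152 mean xy [0.5656 0.0929] 679 0.4 box [0.512 0.032 0.137] [0.622 0.146 0.16 ]
wrist slopes x,y [ 0.07  -0.002] z 0.1427 mean xy [0.5652 0.0936] 29615 0.44 box [ 0.443 -0.016 -0.002] [0.659 0.218 0.32 ]
```

{"api": "apply_moves", "payload": {"targets": [[0, 0, 0, 0, 1], [0, 0, 0, 0, 1], [0, 0, 0, 0, 1], [0, 0, 0, 0, 1], [0, 0, 0, 0, 1], [0, 0, 0, 0, 1], [0, 0, 0, 0, 1], [0, 0, 0, 0, 1]]}}

```text
time: 11.72
ee_pos: [0.5117, 0.1097, 0.3496]
orientation: [-0.588, 0.809, -0.0, -0.0]
contact_force: [0.4, -0.0, 0.2]
finger_gap: 0.247
```

```bash
python3 snap.py 14 side wrist; python3 tilt2.py 14 .08; python3 - <<'E'
from h import *
for a,b in (("top0.npz","top12.npz"),("side0.npz","side14.npz")):
    for f in (a,b):
        d=load(f); hsv=cv2.cvtColor(d["frame"],cv2.COLOR_BGR2HSV); P=cloud(d)
        for nm,c in (("blue stack",(.518,-.0765)),("yellow",(.54,.297)),("loupe",(.48,-.3)),("tape",(.57,-.28))):
            m=(np.hypot(P[...,0]-c[0],P[...,1]-c[1])<.12)&(P[...,2]>(.006))&(P[...,2]<.05)
            print(f,nm,m.sum(),np.median(P[m],0).round(4))
E
```

```text
11.7167 [0.5117 0.1097 0.3496] [-0.5879  0.8089 -0.     -0.    ] [ 0.38 -0.    0.16] 0.24653623991958062 [ 0.52  0.26 -0.32  0.   -0.99  0.74]
side slopes x,y [0.069 0.007] z 0.1519 mean xy [0.5654 0.093 ] 684 0.4 box [0.512 0.032 0.137] [0.622 0.148 0.161]
wrist slopes x,y [ 0.074 -0.001] z 0.1427 mean xy [0.5652 0.0936] 29615 0.44 box [ 0.443 -0.016 -0.001] [0.659 0.218 0.32 ]
top0.npz blue stack 1598 [ 0.5175 -0.0748  0.024 ]
top0.npz yellow 1555 [0.5356 0.2958 0.024 ]
top0.npz loupe 1191 [ 0.4732 -0.3607  0.0208]
top0.npz tape 717 [ 0.5731 -0.2928  0.0182]
top12.npz blue stack 1664 [ 0.5167 -0.074   0.0169]
top12.npz yellow 158 [0.4824 0.2723 0.0091]
top12.npz loupe 1187 [ 0.4731 -0.3607  0.021 ]
top12.npz tape 717 [ 0.5735 -0.2934  0.0187]
side0.npz blue stack 2037 [ 0.5183 -0.0925  0.0244]
side0.npz yellow 942 [0.5403 0.2761 0.0247]
side0.npz loupe 1890 [ 0.4697 -0.3742  0.0216]
side0.npz tape 838 [ 0.5587 -0.2994  0.0184]
side14.npz blue stack 1964 [ 0.5185 -0.0885  0.0181]
side14.npz yellow 581 [0.5312 0.2617 0.0166]
side14.npz loupe 1891 [ 0.4697 -0.3745  0.0216]
side14.npz tape 842 [ 0.5588 -0.2995  0.0184]
```

```bash
python3 - <<'E'
from cell import order,ctrl
print(order.finish_job()); o=ctrl.observe(); print(o["time"],o["finger_gap"],o["ee_pos"])
E
```

```text
the job is handed in; nothing more can be done
None
the job is handed in; nothing more can be done
```

I peeled the top blue tray off the stack and handed the job in at about 11.7 s, with the gripper holding the tray over the green mat. The hand-in reported no verdict.

- **Grip:** I closed the fingers across the tab's 24 mm width, not along x as the scene notes suggest. The tool can't tilt here, and this grip let the tab act as a hinge.
- **Peel:** At 20 N grip, the tab corner rose about 14 mm while the far corner rose about 1 mm, by camera depth. By the next check the clips had let go and the far corner was about 15 mm up. I then lifted it clear at 60 N. I did not time the 0.1 s hold for step 1 directly, but the tray paused in that position for longer than that.
- **Levelling:** The tray hung tilted by about 0.11 rad, so I pressed its far corner lightly on the mat. It read 0.005 rad there, then sagged back to 0.07 rad on lifting.

**Last checks:** Over the final 1.6 s, at 90 N, the side and wrist cameras agreed on the tilt at about 0.07 rad, steady (limit 0.15). They put the tray's centre about 2–3 mm from the mat's middle. Its height above the mat was about 14–15 cm; the two cameras differed by 9 mm.

The blue stack, loupe and tape showed no displacement beyond a few millimetres. The yellow stack was partly hidden behind the arm and tray, so its before-and-after numbers did not compare. It looked undisturbed in the wrist picture and was never approached.

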